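Put the shoe-care kit back in its tray

TASK

Gather the shoe-care kit into the wooden tray: lay the brush without a handle bristles down in the long trough, set the large round tin in the round dish with the small round tin centred on top of it, and stand the round cream jar upright in the square bin. Leave the look-alikes alone where they are: the clothes brush with the handle, the square tin and the square cologne bottle.

Things in the scene. Friction and masses are not known exactly. Their poses are not given: they have to be found in the camera images.
- shoe_brush: Shoe brush to be gathered: plain oblong hardwood block with straight ends and no handle, 130 x 38 mm (long along its own x), 46 mm high in all: black bristles (118 x 32 mm) from 0 to 24 mm, wooden back from 24 to 46 mm. It lies bristles down. Origin: centre of the underside, z up. About 160 g.
- large_tin: Large polish tin to be gathered: flat round bare-metal tin, 64 mm in diameter, 24 mm high, flat lid. Origin: centre of the underside, z up. About 110 g.
- small_tin: Small polish tin to be gathered: flat round bare-metal tin, 50 mm in diameter, 20 mm high. Origin: centre of the underside, z up. About 60 g.
- cream_jar: Shoe-cream jar to be gathered: round brown glass jar, 44 mm in diameter up to 34 mm, with a wide black screw lid, 46 mm in diameter, from 34 to 50 mm height. Origin: centre of the underside, z up. About 130 g.
- long_trough: The long trough: open oblong plywood insert fixed in the dark tray, outside 72 mm (its x) by 164 mm (its y, the long way), inside 64 x 156 mm, walls 4 mm thick and 20 mm high, inner floor 4 mm above its origin. Origin: centre of the underside, 6 mm above the table. The three inserts stand in a row along the tray, 92 mm apart, in any order, all turned alike with their y across the row.
- round_dish: The round dish: low round plywood insert fixed in the tray, 88 mm across outside, 80 mm inside, rim 10 mm high, inner floor 4 mm above its origin. Origin: centre of the underside, 6 mm above the table; its y points across the row. The tray is dark wood, 290 x 186 mm, rim 22 mm high, a small brass loop at each end, fixed to the table.
- square_bin: The square bin: open square plywood insert fixed in the same tray, 82 x 82 mm outside, 74 x 74 mm inside, walls 4 mm thick and 22 mm high, inner floor 4 mm above its origin. Origin: centre of the underside, 6 mm above the table; its y points across the row of inserts.
- clothes_brush: Look-alike, stays where it is: clothes brush of the same wood and bristles, but with a narrow handle; 170 mm long (along its x, handle at -x), head 100 x 38 mm, 46 mm high. Origin: under the middle of its length.
- square_tin: Look-alike, stays where it is: flat square bare-metal mint tin, 60 x 60 x 24 mm. Origin: centre of the underside.
- cologne: Look-alike, stays: square brown glass cologne bottle, 44 x 44 mm, 38 mm high, with a narrow black cap, 20 mm in diameter, up to 54 mm. Origin: centre of the underside. Not part of the job, none over 65 mm high: a hexagonal cedar block, 16 mm thick, among these things, a shoehorn between arm and tray, a glasses case and shoe trees beyond the tray.
Things that resemble listed ones, but are neither listed nor needed, are in the scene too. Leave any pink or yellow look-alike of the cream_jar alone.

How it is judged:
At the end, for the whole second after the job is handed in: Brush flat in the trough (15 mm each way, 0.25 rad); large tin in the dish (12 mm); small tin on the large tin (12 mm); jar in the square bin (18 mm each way); all on their floors, upright (0.12 rad), released, at rest; the three look-alikes within 20 mm of their starts (x of shoe_brush in the frame of long_trough between -0.015 and 0.015 m and y of shoe_brush in the frame of long_trough between -0.015 and 0.015 m and z of shoe_brush in the frame of long_trough between 0.001 and 0.009 m and angle between the x axis of shoe_brush and the y axis of long_trough, either way round below 0.25 rad and horizontal distance between large_tin and round_dish below 0.012 m and z of large_tin in the frame of round_dish between 0.001 and 0.009 m and horizontal distance between small_tin and large_tin below 0.012 m and z of small_tin in the frame of large_tin between 0.021 and 0.028 m and x of cream_jar in the frame of square_bin between -0.018 and 0.018 m and y of cream_jar in the frame of square_bin between -0.018 and 0.018 m and z of cream_jar in the frame of square_bin between 0.001 and 0.009 m and angle between each of shoe_brush, large_tin, small_tin, cream_jar's own z axis and vertical below 0.12 rad and linear speed of each of shoe_brush, large_tin, small_tin, cream_jar below 0.02 m/s and distance of each of clothes_brush, square_tin, cologne from where it was at the start of the episode below 0.02 m); the robot touches nothing.
It fails at once if the clothes brush is moved by more than 20 mm (distance of clothes_brush from where it was at the start of the episode above 0.02 m).
It fails at once if the square tin is moved by more than 20 mm (distance of square_tin from where it was at the start of the episode above 0.02 m).
It fails at once if the cologne bottle is moved by more than 20 mm (distance of cologne from where it was at the start of the episode above 0.02 m).
It also fails if it takes over 93 s, if anything falls off the work surface, if the arm or the gripper's body presses on something with over 40 N, if the wrist force passes 120 N, or if a joint passes its speed limit or range.

ROBOT

A 6-joint arm with a two-finger parallel gripper is mounted at the origin on the work surface. World frame = base frame: x ahead of the robot, y to its left, z up, the work surface at z = 0. Lengths are in m, angles in rad, forces in N, time in s.
With the tool pointing down it reaches from about 0.3 to 0.75 m from the base axis. Payload 8.5 kg.
Tool frame: the origin (TCP) lies on the centre line of the jaws, within the pads' length; the fingertips stand 8 mm ahead of it and the grasp point (between the pads) lies 11 mm behind it; z points along the fingers, y is the line along which they close (so a half turn about z gives the same grasp; the last joint's range is limited). The gripper opens to 88 mm and grips with 3 to 60 N. Pads are 18 mm wide; open, the fingers measure 123 mm over their backs; the gripper's body (75 mm by 187 mm) begins 45 mm behind the grasp point.
Start: joints at [-1.356, 0.381, 1.297, -0, 1.464, -0.215], TCP at [0.229, -0.5, 0.247] pointing down, gripper open.
Joint ranges: [-3.11, 3.11], [-0.89, 2.33], [0.22, 2.48], [-1.42, 4.56], [0.17, 2.85], [-2.88, 2.88]. Speed limits (rad/s): [2.39, 2.39, 3.14, 3.14, 3.14, 3.14].

INTERFACE

Orientations are given as [roll, pitch, yaw] about the fixed x, y, z axes, in that order (R = Rz(yaw) Ry(pitch) Rx(roll)).
In Python, from plant import manip gives the robot as it stands. The module is installed in compiled form; this text tells all that it offers. Calls block until the motion is done:
- manip.movep(position, orientation): joint-space move of the TCP to a pose.
- manip.servo_line(position, attitude=None, feed=0.15): straight line of the TCP; attitude=None keeps the orientation; feed is the mean speed in m/s.
- manip.move_joints(angles): joint-space move.
- manip.command_gripper(opening): finger opening in m; the grip force is fixed at half the most; returns when the fingers have stopped.
- manip.pause(seconds).
- manip.solve_ik(position, orientation): joint angles nearest the present ones, or None.
- manip.snapshot(name): name is "side" or "top" or "wrist"; returns a dict with "img" (480x640x3 uint8, red, green, blue), "fovy" (degrees; the focal length in pixels is half the picture's height over the tangent of half this angle, whatever the lens; pixels are square), "cx", "cy" (the principal point, pixels), "R" (3x3) and "t" (3): a world point X has camera coordinates R X + t. Camera axes: x right, y down, z forward; pixel columns grow to the right and rows downward; lengths in m; the calibration is good to about 2 mm. A picture is of the moment at which its call begins. There is no depth.
A pose or a line that the arm cannot do raises manip.Unreachable and nothing moves.
- manip.finish_job(): hands the job in; it is judged then, once.
Readings, each from a call of its own:
- manip.current_time_s(): time.
- manip.current_q(): joint angles.
- manip.current_qvel(): joint speeds.
- manip.current_tau(): joint torques, N m.
- manip.current_tool_pos(): TCP position.
- manip.current_tool_rot(): TCP orientation.
- manip.current_ft_force(): force on the tool from outside, world axes, zero at the start.
- manip.current_ft_torque(): the same for the moment, N m.
- manip.current_finger_gap(): finger opening in m.
- manip.current_grip_force(): force on a finger pad.
Only numpy, scipy, OpenCV 4.12 (cv2) and the standard library are available. Lean on these libraries where they do the work, as an engineer would, in place of code of your own. Each camera call takes 0.05 s, during which the arm holds its last target. There are 200 camera calls.

## Working session

There is one attempt and no reset: what is moved stays moved. The work goes in short steps, each a Python script; the robot and the scene stay as the last script left them, time stands still between calls to the robot, and variables do not carry over. Pictures are saved under pics/ and viewed, at most 14 in all, crops included, and the job is handed in when it is done.

```bash
mkdir -p pics; cat > h.py <<'E'
import numpy as np, cv2, json
from plant import manip
def snap(name, fn):
    s=manip.snapshot(name); cv2.imwrite(f'pics/{fn}.png', s['img'][:,:,::-1])
    np.savez(f'pics/{fn}.npz', **{k:np.array(v) for k,v in s.items()}); return s
def load(fn): return dict(np.load(f'pics/{fn}.npz'))
def p2w(s,u,v,z):
    f=240/np.tan(np.radians(float(s['fovy']))/2)
    d=np.array([(u-s['cx'])/f,(v-s['cy'])/f,1.]); R=np.array(s['R']);t=np.array(s['t'])
    c=-R.T@t; d=R.T@d; return c+d*(z-c[2])/d[2]
def w2p(s,X):
    f=240/np.tan(np.radians(float(s['fovy']))/2)
    c=np.array(s['R'])@np.array(X)+np.array(s['t']); return np.array([f*c[0]/c[2]+s['cx'],f*c[1]/c[2]+s['cy']])
E
python3 - <<'E'
from h import *
for n in ('top','side','wrist'):
    s=snap(n,n+'0'); print(n,s['fovy'],s['cx'],s['cy'],-np.array(s['R']).T@s['t'],np.array(s['R'])[2])
print(manip.current_time_s())
E
```

```text
top 48.21443706600409 312.3545473799285 234.076589849455 [4.13360387e-01 1.09282585e-03 1.35977794e+00] [ 0.06558553 -0.0121517  -0.99777296]
side 42.916450599020614 317.05289173093576 241.32472695859104 [-0.1425098   0.85285284  0.9242553 ] [ 0.47584084 -0.60319331 -0.64010415]
wrist 66.52051211914453 315.50972252278007 241.58986782574533 [ 0.30562022 -0.46482175  0.3836275 ] [-0.28844772 -0.1313682  -0.94844099]
0.15
```

View pics/top0.png

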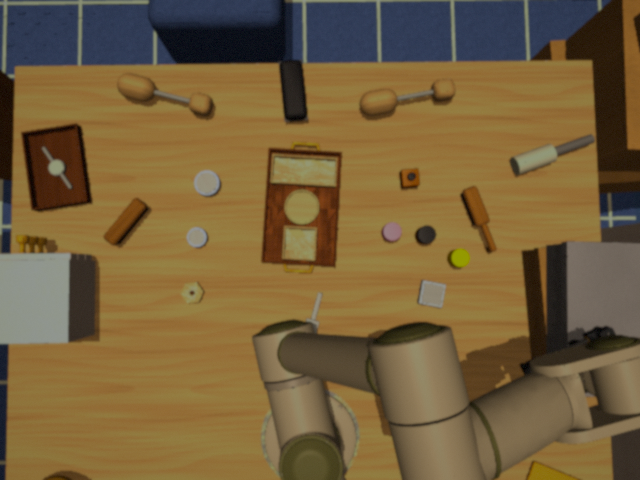

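View pics/side0.png

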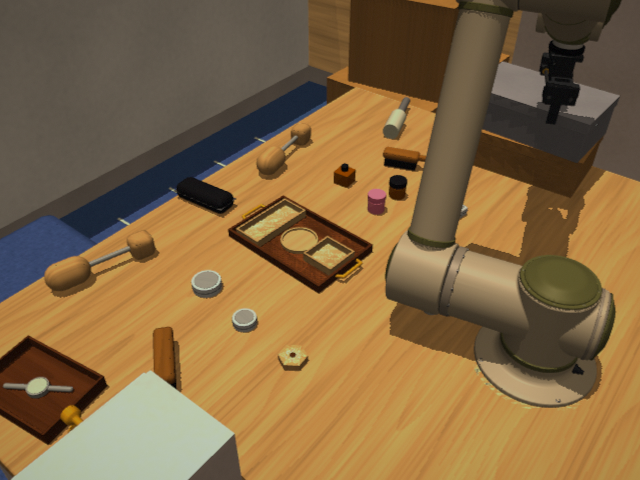

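The top view shows these candidates, with pixels:
- **Brush:** block (127,222), or handled (480,219).
- **Round tins:** large (207,183) and small (197,237); square tin (432,294).
- **Jar:** black-lidded (426,235), pink (392,232), yellow (459,258); cologne (410,178).
- **Cedar hexagon:** (192,293).

By the description I choose (127,222), (207,183), (197,237) and (426,235). In the tray at (302,207), the trough is at the far end, the dish in the middle and the bin at the near end.

```bash
python3 - <<'E'
from h import *
s=load('top0'); im=s['img'][:,:,::-1]
c=im[140:310,95:505]
cv2.imwrite('pics/crop1.png',cv2.resize(c,(800,332),interpolation=cv2.INTER_CUBIC))
def P(n,u,v,z): print(n,(p2w(s,u,v,z)*1000).round(0))
P('brush',127,222,.046);P('large',207,183,.024);P('small',197,237,.02);P('jar',426,235,.05)
P('dish',302,207,.016);P('tr',304,170,.026);P('bin',299,243,.028);P('cyl',432,294,.024);P('tray tl',270,149,.028);P('tr',341,152,.028);P('br',335,267,.028);P('bl',262,263,.028)
# polygons of each object
hsv=cv2.cvtColor(np.ascontiguousarray(c),cv2.COLOR_BGR2HSV)
for n,(u,v) in dict(brush=(127,222),large=(207,183),small=(197,237),jar=(426,235),pink=(392,232),yel=(459,258)).items(): print(n,cv2.cvtColor(np.ascontiguousarray(im),cv2.COLOR_BGR2HSV)[v,u])
E
```

```text
brush [535. 439.  46.]
large [633. 247.  24.]
small [498. 273.  20.]
jar [ 494. -294.   50.]
dish [570.  10.  16.]
tr [663.   4.  26.]
bin [479.  18.  28.]
cyl [ 348. -310.   24.]
tray tl [716.  88.  28.]
tr [707. -90.  28.]
br [418. -70.  28.]
bl [431. 111.  28.]
brush [ 15 215 120]
large [ 21  46 149]
small [ 22  47 148]
jar [15 60 51]
pink [175  53 150]
yel [ 31 255 154]
```

View pics/crop1.png

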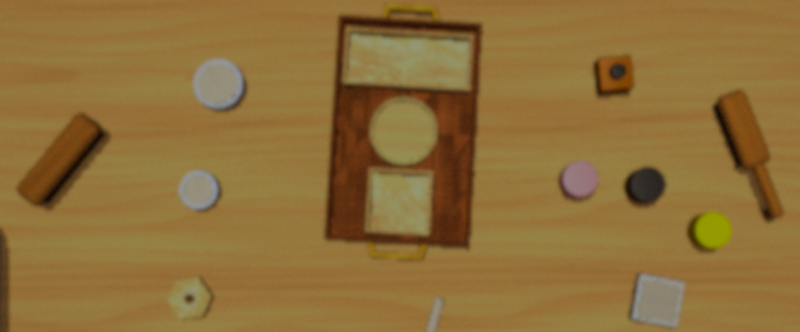

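The close crop confirms the choice: a plain block brush with no handle at left, two round tins, and the black-lidded jar at crop (645,186). The dish is at crop (403,130) and the bin at (399,203). I'll refine these by segmentation.

```bash
cat > m.py <<'E'
from h import *
s=load('top0'); im=np.ascontiguousarray(s['img'][:,:,::-1]); hsv=cv2.cvtColor(im,cv2.COLOR_BGR2HSV).astype(int)
K=140/1; k=410/800
C=lambda u,v:(95+u*k+(k-1)/2,140+v*k+(k-1)/2)
def comp(mask,u,v):
    n,l,st,ce=cv2.connectedComponentsWithStats(mask.astype(np.uint8)); i=l[v,u]
    return (l==i).astype(np.uint8),st[i],ce[i]
H,S,V=hsv[...,0],hsv[...,1],hsv[...,2]
for n,m,u,v,z in (('large',S<85,207,183,.024),('small',S<85,197,237,.02),('jar',V<80,426,235,.05)):
    mk,st,ce=comp(m,u,v); (x,y),r=cv2.minEnclosingCircle(cv2.findNonZero(mk)); p=p2w(s,x,y,z)
    print(n,st,ce.round(1),(x,y,r),'mm',p.round(4),'diam',1000*np.linalg.norm(p2w(s,x-r,y,z)-p2w(s,x+r,y,z)).round(4),p2w(s,*ce,z).round(4))
print('wood',hsv[222,160],hsv[205,100])
mk,st,ce=comp((S>195)&(V>70)&(H<19),127,222); print(st,ce,cv2.minAreaRect(cv2.findNonZero(mk)))
(cx,cy),(w,h),a=cv2.minAreaRect(cv2.findNonZero(mk)); b=cv2.boxPoints(((cx,cy),(w,h),a)); B=np.array([p2w(s,*q,.046) for q in b])
e=[B[1]-B[0],B[2]-B[1]]; print('brush',B.mean(0).round(4),[ (np.linalg.norm(x).round(4),np.arctan2(x[1],x[0]).round(3)) for x in e])
for n,q,z in (('tray',[(340,16),(481,25),(469,248),(326,239)],.022),('bin',[(368,170),(432,172),(430,236),(365,234)],.028),('trough',[(343,30),(474,37),(471,92),(340,85)],.026)):
    W=np.array([p2w(s,*C(*c),z) for c in q]); print(n,W.mean(0).round(4),[np.linalg.norm(W[i]-W[i-1]).round(4) for i in range(4)],'row ang',np.arctan2(*((W[0]+W[1]-W[2]-W[3])[1::-1])).round(3))
print('dish',p2w(s,*C(403,130.5),.016))
E
python3 m.py; python3 -c "
from h import *
print(manip.current_tool_rot(),manip.current_finger_gap())"
```

```text
large [194 170  27  26 558] [206.6 182.6] (206.69564819335938, 182.6086883544922, 13.43376350402832) mm [0.6339 0.2479 0.024 ] diam 67.2 [0.6338 0.2481 0.024 ]
small [186 227  22  21 354] [196.5 236.9] (196.5, 236.9545440673828, 10.552018165588379) mm [0.498  0.2741 0.02  ] diam 52.6 [0.4981 0.2741 0.02  ]
jar [415 226  21  19 291] [424.9 235. ] (425.0, 235.0, 10.049975395202637) mm [ 0.4936 -0.2911  0.05  ] diam 49.4 [ 0.4936 -0.2909  0.05  ]
wood [ 22 140 149] [ 21 145 149]
[105 199  41  45 679] [124.47569956 220.97201767] ((124.51646423339844, 220.8422088623047), (13.618382453918457, 51.32744216918945), 39.64417266845703)
brush [0.5383 0.4446 0.046 ] [(np.float64(0.1245), np.float64(-0.687)), (np.float64(0.0338), np.float64(-2.272))]
tray [0.5697 0.0102 0.022 ] [np.float64(0.2886), np.float64(0.1828), np.float64(0.2887), np.float64(0.1828)] row ang -0.07
bin [0.4772 0.0181 0.028 ] [np.float64(0.0816), np.float64(0.0817), np.float64(0.0816), np.float64(0.0826)] row ang -0.051
trough [0.6601 0.0053 0.026 ] [np.float64(0.0716), np.float64(0.1691), np.float64(0.0716), np.float64(0.1685)] row ang -0.067
dish [0.57131091 0.01163932 0.016     ]
[-3.14055927e+00 -2.19001565e-04  4.29787682e-01] 0.0882487812990078
```

```bash
cat >> h.py <<'E'
from math import pi
ROW=-0.07; D=np.array([.570,.0108]); r=np.array([np.cos(ROW),np.sin(ROW)])
T=D+.092*r; B=D-.092*r
def best(p,yaws):
    c=[]
    for y in yaws:
        q=manip.solve_ik(list(p),[pi,0,y])
        if q is not None: c.append((abs(q[5]),y))
    return min(c)[1] if c else None
def pick(xy,z,yaws,opening,w):
    manip.command_gripper(opening) 
    y=best([*xy,.15],yaws); print('yaw',y)
    manip.movep([*xy,z+.09],[pi,0,y])
    manip.servo_line([*xy,z],feed=.1)
    manip.command_gripper(max(w-.012,0)); g=manip.current_finger_gap()
    print('gap',round(g,4),'want',w,'F',manip.current_grip_force())
    manip.servo_line([*xy,.19],feed=.2)
    print('t',manip.current_time_s(),'gap',manip.current_finger_gap())
def place(xy,z,yaws,opening):
    y=best([*xy,.19],yaws); print('yaw',y)
    manip.movep([*xy,.19],[pi,0,y]); manip.servo_line([*xy,z+.03],feed=.2); manip.servo_line([*xy,z],feed=.06)
    print('ft',np.round(manip.current_ft_force(),1))
    manip.command_gripper(opening); manip.servo_line([*xy,.19],feed=.2)
    print('t',manip.current_time_s())
E
python3 - <<'E'
from h import *
ys=[pi/2,-pi/2]; yp=[pi/2+ROW,-pi/2+ROW,ROW,pi+ROW]
for n,p,Y in (('jar',[.4936,-.2911,.036],ys),('bin',[*B,.048],[pi+ROW,ROW,ROW+pi/2,ROW-pi/2]),('L',[.634,.248,.018],[ROW,ROW+pi]),('S',[.498,.274,.016],[ROW,ROW+pi]),('dish',[*D,.03],[ROW,ROW+pi]),('br',[.5383,.4446,.03],[-.687,2.455]),('tr',[*T,.042],[1.5,-1.64])):
    for y in Y: print(n,round(y,2),np.round(manip.solve_ik(p,[pi,0,y]),2) if manip.solve_ik(p,[pi,0,y]) is not None else None)
pick([.4936,-.2911],.036,ys,.07,.046)
snap('wrist','w1')
place(B,.010+.036+.002,yp[:2],.062)
snap('wrist','w2')
E
```

```text
jar 1.57 [-0.74  0.65  1.51  0.    0.99 -0.74]
jar -1.57 [-0.74  0.65  1.51 -0.    0.99  2.4 ]
bin 3.07 [-0.21  0.52  1.77  0.    0.86 -1.71]
bin -0.07 [-0.21  0.52  1.77 -0.    0.86  1.43]
bin 1.5 [-0.21  0.52  1.77 -0.    0.86 -0.14]
bin -1.64 None
L -0.07 [ 0.2   0.82  1.17 -0.    1.15  1.84]
L 3.07 [ 0.2   0.82  1.17  0.    1.15 -1.3 ]
S -0.07 [ 0.29  0.67  1.53 -0.    0.93  1.94]
S 3.07 [ 0.29  0.67  1.53  0.    0.93 -1.21]
dish -0.07 [-0.19  0.66  1.52 -0.    0.97  1.45]
dish 3.07 [-0.19  0.66  1.52  0.    0.97 -1.69]
br -0.69 [ 0.52  0.83  1.1  -0.    1.21  2.78]
br 2.46 [ 0.52  0.83  1.1   0.    1.21 -0.36]
tr 1.5 [-0.17  0.76  1.22 -0.    1.16 -0.1 ]
tr -1.64 None
yaw 1.5707963267948966
gap 0.0448 want 0.046 F 29.99957900494337
t 4.4167 gap 0.04492868152739518
yaw 1.5007963267948965
ft [-0.2  0.2 -0.9]
t 8.3
```

View pics/w2.png

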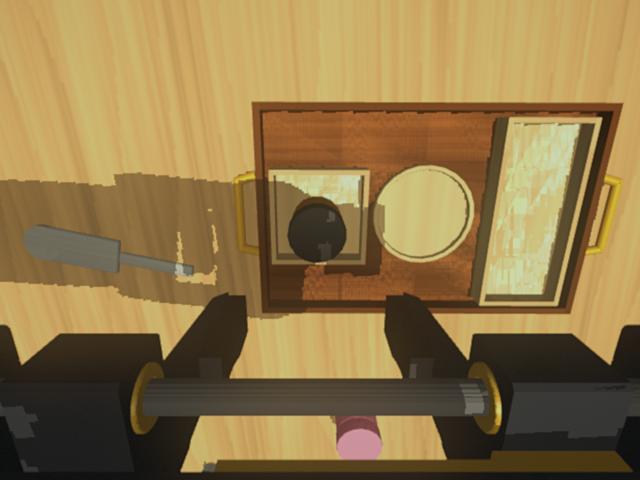

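The jar stands upright in the bin, with its lid at (317,233). The bin rim spans (269–369, 170–264) and the dish rim is centred near (424,213). I'll check these numerically, then carry on with the large tin.

```bash
python3 - <<'E'
from h import *
s=load('w2')
print('jar',p2w(s,317,233,.060),'bin',np.mean([p2w(s,*c,.028) for c in [(269,170),(369,170),(368,264),(270,264)]],0),B)
print('dish',p2w(s,423.5,213.5,.016),D,'dish w',np.linalg.norm(p2w(s,374,213,.016)-p2w(s,473,213,.016)))
print('trough',np.mean([p2w(s,*c,.026) for c in [(508,117),(602,121),(562,306),(478,305)]],0),T)
pick([.634,.248],.018,[ROW,ROW+pi],.085,.064)
snap('top','t3'); 
place(D,.010+.018+.002,[ROW,ROW+pi],.076)
snap('wrist','w4')
E
```

```text
jar [0.47996056 0.0182428  0.06      ] bin [0.48188876 0.02059012 0.028     ] [0.47822531 0.01723474]
dish [0.57300599 0.01590204 0.016     ] [0.57   0.0108] dish w 0.08625863539293623
trough [0.66555771 0.00621952 0.026     ] [0.66177469 0.00436526]
yaw 3.0715926535897933
gap 0.0634 want 0.064 F 30.000584721565247
t 12.5 gap 0.0632878619317554
yaw -0.07
ft [ 0.7  0.1 -0.6]
t 17.6833
```

View pics/w4.png

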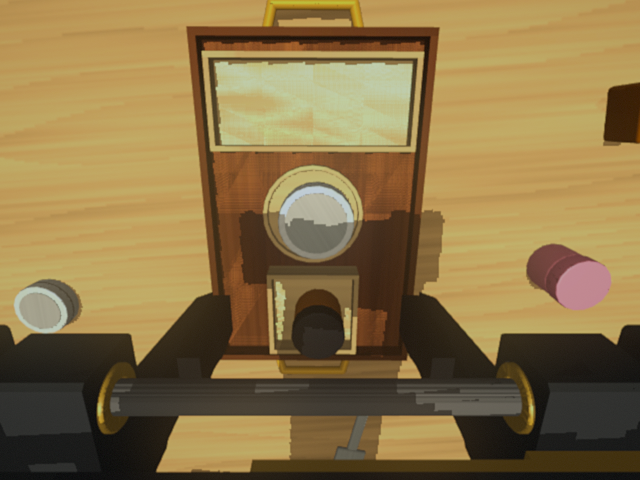

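The large tin sits flat inside the dish: lid centre about (317,222), dish rim centre about (313,214). I'll compute the offset.

```bash
python3 - <<'E'
from h import *
s=load('w4')
print('tin',p2w(s,317,222,.034),'dish',p2w(s,313.5,214,.016),'diam',p2w(s,279,222,.034)-p2w(s,355,222,.034))
for z in(.034,.036): print(w2p(s,[*D,z]))
im=s['img'].copy()
def circ(c,z,r,col):
    pts=np.array([w2p(s,[c[0]+r*np.cos(a),c[1]+r*np.sin(a),z]) for a in np.linspace(0,2*pi,60)])
    cv2.polylines(im,[(pts*8).astype(int).reshape(-1,1,2)],True,col,1,cv2.LINE_AA,3)
circ(D,.034,.032,(255,0,0)); circ(D,.016,.044,(0,0,255)); circ(D,.016,.040,(0,0,255))
cv2.imwrite('pics/o4.png',cv2.resize(im[140:290,220:420,::-1],(800,600),interpolation=cv2.INTER_CUBIC))
E
```

```text
tin [0.57248801 0.01007785 0.034     ] dish [0.57492188 0.01289468 0.016     ] diam [0.00444234 0.06272502 0.        ]
[316.33941427 224.94579937]
[316.34517901 225.61474521]
```

View pics/o4.png

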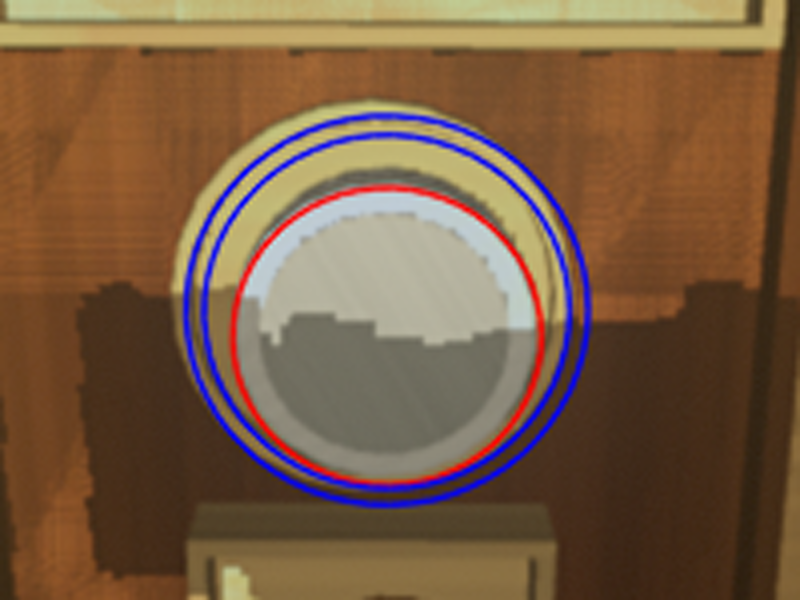

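The red circle (tin, where commanded) fits the picture. The dish is about 3 mm further up the image, so the offset is about 4 mm against a 12 mm limit. Next is the small tin.

```bash
python3 - <<'E'
from h import *
pick([.498,.274],.016,[ROW,ROW+pi],.07,.050)
place([.5705,.0105],.034+.016+.002,[ROW,ROW+pi],.062)
snap('wrist','w5'); s=load('w5'); 
im=s['img'].copy()
def circ(c,z,r,col):
    pts=np.array([w2p(s,[c[0]+r*np.cos(a),c[1]+r*np.sin(a),z]) for a in np.linspace(0,2*pi,60)])
    cv2.polylines(im,[(pts*8).astype(int).reshape(-1,1,2)],True,col,1,cv2.LINE_AA,3)
circ((.5705,.0105),.034,.032,(255,0,0)); circ((.5705,.0105),.054,.025,(0,0,255))
cv2.imwrite('pics/o5.png',cv2.resize(im[120:345,170:470,::-1],(800,600),interpolation=cv2.INTER_CUBIC))
E
```

```text
yaw 3.0715926535897933
gap 0.049 want 0.05 F 30.000737607479095
t 22.8167 gap 0.04904752871287266
yaw -0.07
ft [ 0.2  0.3 -0.7]
t 27.6583
```

View pics/o5.png

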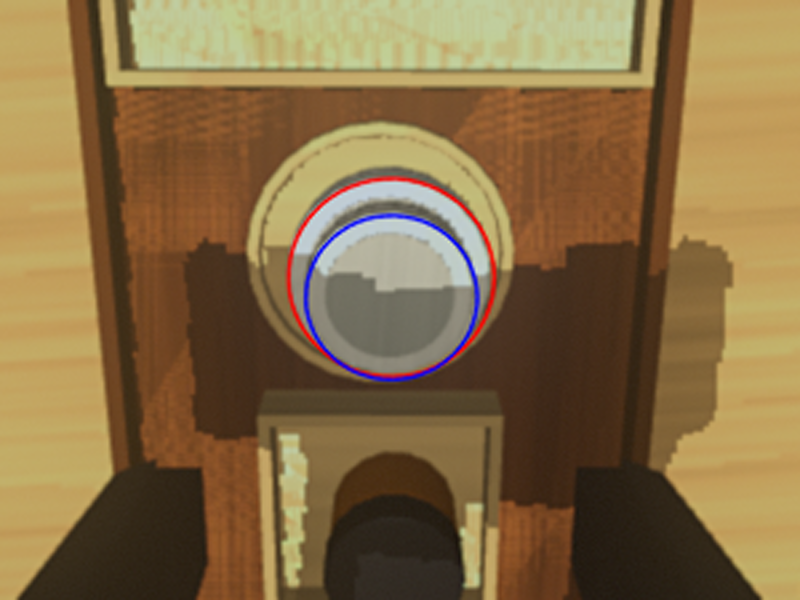

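Small tin is centred on the large one; both circles fit. Now the brush: hover first and check its outline with the wrist camera.

```bash
python3 - <<'E'
from h import *
c=np.array([.5383,.4446]); a=-.687
manip.command_gripper(.07)
manip.movep([*(c-[.06,.05]),.2],[pi,0,2.455])
s=snap('wrist','w6'); im=s['img'].copy()
u=np.array([np.cos(a),np.sin(a)]);v=np.array([-u[1],u[0]])
pts=np.array([w2p(s,[*(c+i*.065*u+j*.019*v),.046]) for i,j in((1,1),(1,-1),(-1,-1),(-1,1))])
cv2.polylines(im,[(pts*8).astype(int).reshape(-1,1,2)],True,(0,0,255),1,cv2.LINE_AA,3)
cv2.imwrite('pics/o6.png',im[:,:,::-1]); print(pts,manip.current_time_s())
E
```

```text
[[421.52442805 308.70463089]
 [379.05099775 308.77320564]
 [387.91353477 160.85364701]
 [436.52758575 160.75907099]] 29.7
```

View pics/o6.png

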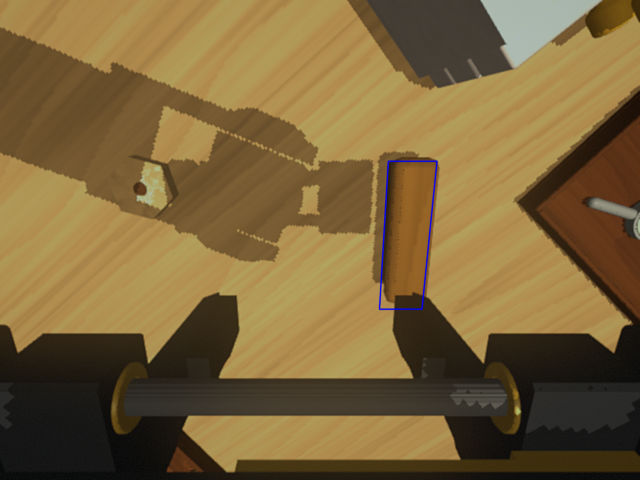

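The predicted outline (387–437, 161–309) fits the handle-less block to within 3 px, so I'll grasp it.

```bash
python3 - <<'E'
from h import *
pick([.5383,.4446],.031,[2.455],.07,.038)
place([.664,.0055],.010+.031+.002,[1.5],.056)
manip.servo_line([.56,.0055,.25],feed=.2)
snap('wrist','w7'); manip.movep([.3,-.4,.3],[pi,0,.5]); snap('top','t7'); print(manip.current_time_s())
s=load('t7')['img'][140:310,95:505,::-1]; w=load('w7')['img'][:,:,::-1]
cv2.imwrite('pics/o7.png',np.vstack([cv2.resize(s,(600,249),interpolation=cv2.INTER_CUBIC),cv2.resize(w[:300],(600,281))]))
E
```

```text
yaw 2.455
gap 0.0374 want 0.038 F 29.999989354982972
t 33.0083 gap 0.03756924847407288
yaw 1.5
ft [ 0.   0.  -1.5]
t 37.4083
40.025
```

View pics/o7.png

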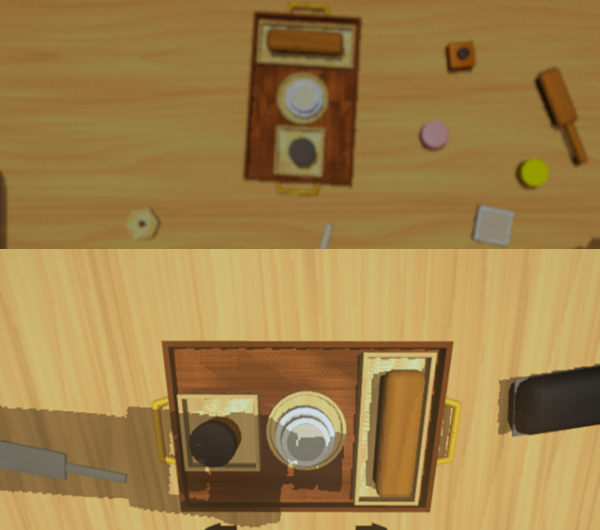

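Everything is in place and the look-alikes haven't moved. In the lower view the brush is at (374–424, 370–497) and the trough at (354–438, 352–506). I'll check the brush offset numerically before handing in.

```bash
python3 - <<'E'
from h import *
s=load('w7'); k=640/600
f=lambda L,z: np.array([p2w(s,x*k,(y-249)*k,z) for x,y in L])
b=f([(385,370),(424,370),(412,497),(374,495)],.056); t=f([(365,352),(438,354),(428,506),(354,503)],.026)
d=b.mean(0)-t.mean(0); print(b.mean(0),t.mean(0),'dx,dy',d[:2]@r,d[:2]@[-r[1],r[0]])
print([np.linalg.norm(b[i]-b[i-1]).round(3) for i in range(4)],[np.linalg.norm(t[i]-t[i-1]).round(3) for i in range(4)])
for q in(b,t): e=q[0]+q[1]-q[2]-q[3]; print(np.arctan2(e[1],e[0]))
s=load('t7'); k=410/600; g=lambda x,y,z:p2w(s,95+x*k,140+y*k,z)
print('top: brush',g(305,42.5,.056),'trough',g(305,44,.026),'jar',g(302,152.5,.06),'bin',g(299,154,.028))
E
```

```text
[0.66259197 0.01089424 0.056     ] [0.66849073 0.00687308 0.026     ] dx,dy -0.006165561625797155 0.003598728953765271
[np.float64(0.124), np.float64(0.036), np.float64(0.126), np.float64(0.04)] [np.float64(0.162), np.float64(0.072), np.float64(0.164), np.float64(0.085)]
1.5045933063152181
1.5237233538679371
top: brush [0.65936481 0.00496845 0.056     ] trough [0.66242483 0.0050904  0.026     ] jar [0.47451975 0.01224788 0.06      ] bin [0.47354373 0.01764596 0.028     ]
```

Offsets are about 6 mm and 4 mm (limit 15), and the angle error is 0.02 rad. Handing in.

```bash
python3 -c "
from h import *
print(manip.finish_job(), manip.current_time_s())"
```

```text
the job is handed in; nothing more can be done
the job is handed in; nothing more can be done
```

I handed the job in after about 40 s of robot time, with no verdict returned: brush in the trough, small tin on the large tin in the dish, jar in the bin, all within tolerance by camera, and no look-alike visibly moved.

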